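# Hold the reading lens over the failed board

## Robot

A 6-joint arm with a two-finger parallel gripper is mounted at the origin on a cart in front of the work surface, level with it; the furniture and walls round the work are solid. World frame = base frame: x ahead of the robot, y to its left, z up, the work surface at z = 0. Lengths are in m, angles in rad, forces in N, time in s.
With the tool pointing down it reaches from about 0.375 to 0.9 m from the base axis. Payload 3.1 kg.
Tool frame: the origin (TCP) lies at the very end of the fingers, on their centre line; the grasp point (between the pads) lies robot.pinch_z behind it (robot.pinch_z is the distance from the TCP to the grasp point, in m); z points along the fingers, y is the line along which they close (so a half turn about z gives the same grasp; the last joint's range is limited). The gripper opens to 85 mm and grips with 20 to 120 N. Pads are 22 mm wide; open, the fingers measure 114 mm over their backs; the gripper's body (76 mm by 85 mm) begins 54 mm behind the grasp point. The pads swing forward as they close: fully open they stand 13 mm farther back than shut.
Start: joints at [1.004, 0.527, 1.433, -0, 1.181, -0.178], TCP at [0.236, 0.579, 0.231] pointing down, gripper open.
Joint ranges: [-3.08, 3.08], [-0.75, 2.2], [0.22, 2.44], [-1.43, 4.57], [0, 2.65], [-2.85, 2.85]. Speed limits (rad/s): [2.79, 2.79, 3.14, 3.14, 3.14, 3.14].

## Interface

Orientations are given as [roll, pitch, yaw] about the fixed x, y, z axes, in that order (R = Rz(yaw) Ry(pitch) Rx(roll)).
In Python, from rig import monitor, camera, robot gives the robot as it stands.
- The arm moves only by the tool apply_moves, never from a script. Its argument "series" is a list of rows, each a list of 7 numbers: the turn, a rotation vector about the tool's x, y, z in rad, then the shift along the tool's x, y, z in m, then the finger opening in m, from 0 to 0.0854. In form: [[ax, ay, az, dx, dy, dz, hand], ...]. A call has 1 to 12 rows; each row is the pose to reach, as a shift and turn from the pose commanded when the call began, along the tool's axes at that moment; what a row does not reach only later rows make up. A row lasts 1/8 s, in which the tool goes at most 62.5 mm and 10.7 degrees, less where a joint would pass 70% of its speed; a pose out of reach is approached as far as the arm can. A call with a gripper value outside its range is refused whole. The fingers move at their own pace and stop on an object; the grip force is fixed at half the most. Time passes only in rows, so rows that repeat a pose let the fingers close. It gives the time, the measured TCP pose, the force, the opening and the grip force at its end, in the units of the state.
- monitor.sense(): the state, without advancing time (a new reading comes with each control period).
- camera(name): name is "scene" or "top"; returns a dict with "img" (480x640x3 uint8, red, green, blue), "fx", "fy", "cx", "cy" (pixels), "rvec" (rotation vector, rad) and "tvec" (3), from world to camera coordinates, as OpenCV has them. Camera axes: x right, y down, z forward; pixel columns grow to the right and rows downward; lengths in m; the calibration is good to about 2 mm. A picture is of the moment at which its call begins. There is no depth.
- robot.finish_job(): hands the job in; it is judged then, once.
The state is a dict: "clock": time; "q": joint angles; "dq": joint speeds; "tau": joint torques, N m; "eef_pos": TCP position; "tcp_rot": TCP orientation; "wrist_force": force on the tool from outside, world axes, zero at the start; "torque": the same for the moment, N m; "gripper_width": opening from 0.0 (shut) to 1.0 (fully open); "grasp_force": force on a finger pad.
Only numpy, scipy, OpenCV 4.12 (cv2) and the standard library are available. Lean on these libraries where they do the work, as an engineer would, in place of code of your own. Each camera call takes 0.05 s, during which the arm holds its last target. There are 200 camera calls.

## Task

One of the three blue boards on the tester has failed: its lamp is red. Lift the reading lens out of its wooden rest by the handle and hold it level, centred over the failed board, with the lens rim at the height of the red pointer on the height gauge (that is where it is in focus), without knocking the tester or gauge or disturbing anything else on the bench. I need both hands for the board, so finish while still holding the lens steady there.

Things in the scene. Friction and masses are not known exactly. Their poses are not given: they have to be found in the camera images.
- loupe: reading lens, 0.1 kg: lens in a dark steel ring (66 mm across, 10 mm thick), black handle. Origin: lens centre; z: lens axis, up when level; handle along -x: steel neck 30 to 45 mm from the origin, grip 45 to 145 mm, 16 wide (y), 14 thick (z). Starts in the rest, lens low, handle sloping up 0.31 rad; rigid, balances 60 mm from the lens centre; 35 N of grip holds it without slip
- lens_rest: fixed wooden rest, 166 x 60 mm; origin on the bench, x to the lens end. The lens centre lies 80 mm along +x, 28 mm up, on a felt pad with an end lip; the handle end in a fork 44 mm along -x (fork top 76 mm up). The handle is free of it 40 to 115 mm from the lens centre; at 85 mm, above this origin, its middle is 54 mm up. The reading lens lifts straight up out of it
- tester: grey three-place board tester, 150 (x) x 220 (y) x 32 mm high, 51 mm at the boards' sockets, fixed; origin on the bench under its middle, x away from the robot; the board nests lie side by side along y, 68 mm apart, 12 mm behind the middle
- board_left: blue circuit board, 28 x 63 x 11 mm, clamped flat in the left (+y) nest of the tester (as seen from the robot); origin at the centre of its underside, 40 mm above the bench; its own y axis is its long side
- board_middle: blue circuit board, 28 x 63 x 11 mm, clamped flat in the middle nest of the tester (as seen from the robot); origin at the centre of its underside, 40 mm above the bench; its own y axis is its long side
- board_right: blue circuit board, 28 x 63 x 11 mm, clamped flat in the right (-y) nest of the tester (as seen from the robot); origin at the centre of its underside, 40 mm above the bench; its own y axis is its long side
- lamp_red: the RED lamp (failed): lit round indicator lamp, 21 mm across and 13 mm high, origin at the centre of its underside. Each board has one lamp, 66 mm in front of the board's centre (robot side), on the black strip; which place this one has varies
- lamp_green_1: a GREEN lamp (passed): lit round indicator lamp, 21 mm across and 13 mm high, origin at the centre of its underside. Each board has one lamp, 66 mm in front of the board's centre (robot side), on the black strip; which place this one has varies
- lamp_green_2: the other GREEN lamp (passed): lit round indicator lamp, 21 mm across and 13 mm high, origin at the centre of its underside. Each board has one lamp, 66 mm in front of the board's centre (robot side), on the black strip; which place this one has varies
- gauge: height gauge at the left end of the tester, fixed: dark base 80 x 60 x 20 mm, upright graduated bar, its top 224 mm above the bench, with a black slider; origin on the bench under the base. The slider's arm with the red pointer reaches along the gauge's -x, roughly towards the robot
- pointer_tip (a point): the end of the red pointer on the gauge's slider, at mid thickness, 58 mm from the gauge's origin along its -x; its height (115 to 165 mm above the bench, set differently each time) is the height at which the centre of the lens must be held
- flux_tub: yellow-lidded round tub, 58 mm across, 37 mm high, loose; origin under its centre; leave it alone
- paste_jar: white jar with a red cap, 35 mm across, 43 mm high, loose; origin under its centre; leave it alone
- kapton: roll of amber tape lying flat, 60 mm across, 10 mm high, loose; origin under its centre; leave it alone
- tweezers_gold: gold-coloured tweezers lying flat, 12 x 126 x 8 mm, loose; origin under the middle; leave them alone
- loupe_lens: the lens with its steel ring, 66 mm across, a rigid part of the reading lens; same origin and axes; do not grip it here

How it is judged:
On the way:
1. the reading lens is lifted clear of its rest, held by the fingers (z of loupe in the frame of lens_rest above 0.07 m and contact force between loupe and lens_rest below 0.1 N and contact force between the fingers and loupe above 1 N), for 0.2 s.
At the end, for the whole second after the job is handed in: The lens is held by the fingers alone, still, touching neither rest, tester nor gauge: its centre within 12 mm of the middle of the board with the red lamp (seen from above), within 6 mm of the height of the red pointer's tip, and level within 5 degrees (((horizontal distance between lamp_red and board_left below 0.08 m and horizontal distance between loupe and board_left below 0.012 m) or (horizontal distance between lamp_red and board_middle below 0.08 m and horizontal distance between loupe and board_middle below 0.012 m) or (horizontal distance between lamp_red and board_right below 0.08 m and horizontal distance between loupe and board_right below 0.012 m)) and z of loupe in the frame of pointer_tip between -0.006 and 0.006 m and angle between loupe's own z axis and vertical below 0.087 rad and contact force between the fingers and loupe above 1 N and contact force between loupe and lens_rest below 0.1 N and contact force between loupe and tester below 0.1 N and contact force between loupe and gauge below 0.1 N and linear speed of loupe below 0.02 m/s and angular speed of loupe below 0.15 rad/s); the arm keeps its last pose, push and grip.
It fails at once if the fingers grip the lens or its ring instead of the handle (contact force between the fingers and loupe_lens above 2 N).
It fails at once if the tester, its boards or its lamps are knocked (contact force between any of the arm, the fingers, loupe and tester above 4 N or contact force between any of the arm, the fingers, loupe and lamp_red above 4 N or contact force between any of the arm, the fingers, loupe and lamp_green_1 above 4 N or contact force between any of the arm, the fingers, loupe and lamp_green_2 above 4 N).
It fails at once if the height gauge is knocked or its pointer shifted (contact force between any of the arm, the fingers, loupe and gauge above 4 N or distance of pointer_tip from where it was at the start of the episode above 0.003 m).
It fails at once if a bystander (tub, jar, tape, tweezers) is disturbed (distance of any of flux_tub, paste_jar, kapton, tweezers_gold from where it was at the start of the episode above 0.015 m).
It also fails if it takes over 38 s, if anything falls off the work surface, if the arm or the gripper's body presses on something with over 40 N, if the wrist force passes 120 N, or if a joint passes its speed limit or range.

## Working session

There is one attempt and no reset: what is moved stays moved. The work goes in short steps, Python scripts to look and compute and a tool call to move; the robot and the scene stay as the last step left them, time stands still between calls to the robot, and variables do not carry over. Pictures are saved under pics/ and viewed, at most 10 in all, crops included, and the job is handed in when it is done.

Besides the shell and the picture viewer there is one more tool, called after "Request:" by a JSON object that holds its "fn" and its "kwargs", one argument or row to a line. apply_moves: Moves the arm, as the interface text tells. Its arguments: {"type":"object","properties":{"series":{"type":"array","items":{"type":"array","items":{"type":"number"}}}},"required":["series"]}

```bash
mkdir -p pics; ls
python3 - <<'E'
from rig import monitor,camera,robot
import cv2,pickle
d={}
for n in("scene","top"):
    c=camera(n);d[n]=c;cv2.imwrite(f"pics/{n}0.png",c["img"][:,:,::-1]);print(n,c["fx"],c["fy"],c["cx"],c["cy"],c["rvec"],c["tvec"])
pickle.dump(d,open("cam0.pkl","wb"))
print(monitor.sense(),robot.pinch_z)
E
```

```text
pics
scene 438.3400070644077 438.3400070644077 314.3484323895854 239.50756857732412 [ 1.91325964 -0.68266126  0.45563369] [-0.34303884  0.25724145  0.64112518]
top 619.4377552526133 619.4377552526133 320.95601735977874 227.86369594243408 [ 2.10564924 -2.16950886  0.1593443 ] [0.09202259 0.51394144 1.29408896]
{'clock': 0.1, 'q': array([ 1.00449699e+00,  5.28383093e-01,  1.43379266e+00, -3.99077181e-05,
        1.18143832e+00, -1.78512059e-01]), 'dq': array([-1.46539237e-03, -2.61317073e-03, -3.51084209e-03,  7.26001480e-04,
       -7.28586373e-05,  9.11949333e-04]), 'tau': array([-2.97757315e-04, -4.43303382e+01, -1.78585696e+01, -2.29752141e-04,
        3.91658919e-03,  1.57168358e-05]), 'eef_pos': array([0.23596488, 0.57802532, 0.23041954]), 'tcp_rot': array([-3.13959681e+00, -3.22630132e-04,  2.75382024e+00]), 'wrist_force': array([ 0.57077511, -0.19122422, -0.2143256 ]), 'torque': array([-0.00624209,  0.00911626, -0.00672804]), 'grasp_force': 0.0, 'gripper_width': 0.9984321056134495} 0.0187
```

View pics/scene0.png

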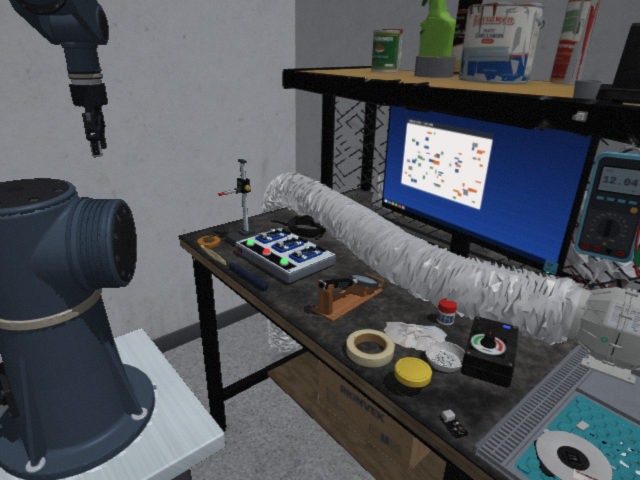

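View pics/top0.png

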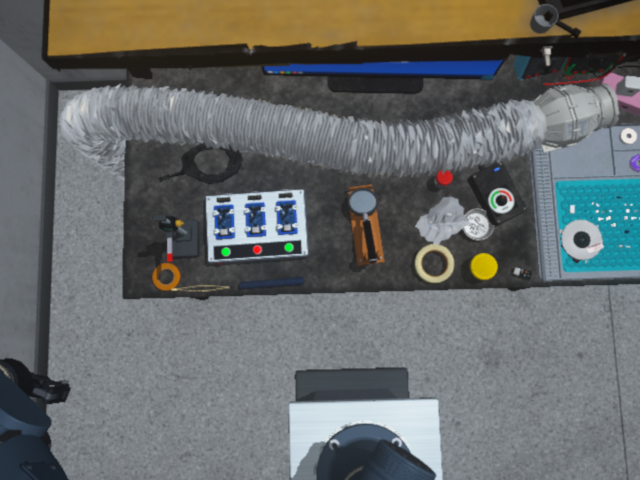

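The middle board (lamp at top 257,249) has the red lamp. The loupe lies with its lens at top (362,202) and its handle towards the robot at (373,250). The pointer is near scene (221,194) and top (169,257). Next I measure these.

```bash
cat > h.py <<'E'
import cv2,numpy as np
def P(c):
    R,_=cv2.Rodrigues(np.array(c["rvec"],float));return R,np.array(c["tvec"],float).ravel()
def ray(c,uv):
    R,t=P(c);d=R.T@np.array([(uv[0]-c["cx"])/c["fx"],(uv[1]-c["cy"])/c["fy"],1.]);return -R.T@t,d
def plane(c,uv,z):
    o,d=ray(c,uv);return o+d*(z-o[2])/d[2]
def proj(c,p):
    R,t=P(c);q=R@np.asarray(p,float)+t;return np.array([c["fx"]*q[0]/q[2]+c["cx"],c["fy"]*q[1]/q[2]+c["cy"]])
def tri(c1,a,c2,b):
    o1,d1=ray(c1,a);o2,d2=ray(c2,b);d1/=np.linalg.norm(d1);d2/=np.linalg.norm(d2)
    s=np.linalg.lstsq(np.c_[d1,-d2],o2-o1,rcond=None)[0];p=o1+s[0]*d1;q=o2+s[1]*d2
    return (p+q)/2,np.linalg.norm(p-q)
def blobs(c,lo,hi,box,amin=4):
    h=cv2.cvtColor(c["img"],cv2.COLOR_RGB2HSV);m=cv2.inRange(h,lo,hi);x0,y0,x1,y1=box
    k=np.zeros_like(m);k[y0:y1,x0:x1]=m[y0:y1,x0:x1]
    n,l,s,ce=cv2.connectedComponentsWithStats(k);return [(s[i].tolist(),ce[i].round(2).tolist()) for i in range(1,n) if s[i][4]>=amin]
E
python3 - <<'E'
import pickle;from h import *
d=pickle.load(open("cam0.pkl","rb"));T,S=d["top"],d["scene"]
print("red top",[*blobs(T,(0,120,90),(8,255,255),(150,190,330,290)),*blobs(T,(172,120,90),(180,255,255),(150,190,330,290))])
print("red scene",[*blobs(S,(0,120,90),(8,255,255),(200,150,330,290)),*blobs(S,(172,120,90),(180,255,255),(200,150,330,290))])
print("green top");[print(b[1],b[0][4],plane(T,b[1],.045)) for b in blobs(T,(45,120,90),(80,255,255),(200,190,330,290),10)]
print("blue top");[print(b,plane(T,b[1],.051)) for b in blobs(T,(100,100,40),(125,255,255),(200,190,310,240),60)]
print("lens");[print(b,plane(T,b[1],.03)) for b in blobs(T,(90,20,60),(125,120,200),(340,180,385,270),20)]
print("wood");[print(b) for b in blobs(T,(3,90,50),(20,255,255),(335,170,395,280),50)]
a=cv2.resize(T["img"][175:285,330:400],None,fx=5,fy=5,interpolation=2)
b=cv2.resize(S["img"][150:240,205:265],None,fx=5,fy=5,interpolation=2)
o=np.zeros((550,650,3),np.uint8);o[:550,:350]=a;o[:450,350:650]=b
cv2.imwrite("pics/crop.png",o[:,:,::-1])
E
```

```text
red top [([254, 247, 6, 6, 29], [256.41, 249.28]), ([167, 254, 6, 8, 46], [169.39, 257.63]), ([253, 245, 9, 9, 30], [256.73, 249.0])]
red scene [([218, 193, 7, 2, 12], [221.08, 193.5]), ([263, 249, 7, 4, 25], [265.64, 250.52])]
green top
[288.14, 246.88] 56 [0.47674978 0.14791931 0.045     ]
[224.81, 251.44] 59 [0.47103571 0.28344746 0.045     ]
blue top
([276, 200, 20, 7, 90], [285.67, 202.7]) [0.57187704 0.15087079 0.051     ]
([245, 202, 20, 7, 87], [254.26, 204.93]) [0.56908062 0.21854263 0.051     ]
([214, 205, 20, 25, 339], [223.82, 217.04]) [0.54464635 0.28421687 0.051     ]
([277, 208, 20, 18, 247], [286.58, 216.58]) [0.54151154 0.14953835 0.051     ]
([246, 210, 20, 18, 248], [255.4, 218.66]) [0.53903976 0.21647437 0.051     ]
([278, 228, 20, 7, 89], [287.38, 231.27]) [0.50961693 0.14848673 0.051     ]
([247, 230, 19, 7, 87], [256.43, 233.51]) [0.50679675 0.21468731 0.051     ]
([215, 232, 20, 7, 86], [225.24, 235.7]) [0.5041008  0.28138298 0.051     ]
lens
([348, 189, 30, 32, 595], [362.63, 201.87]) [ 0.57272778 -0.01598509  0.03      ]
wood
([347, 184, 25, 13, 95], [358.67, 187.65])
([368, 209, 17, 54, 442], [376.27, 236.07])
([350, 210, 21, 56, 643], [359.24, 239.17])
```

View pics/crop.png

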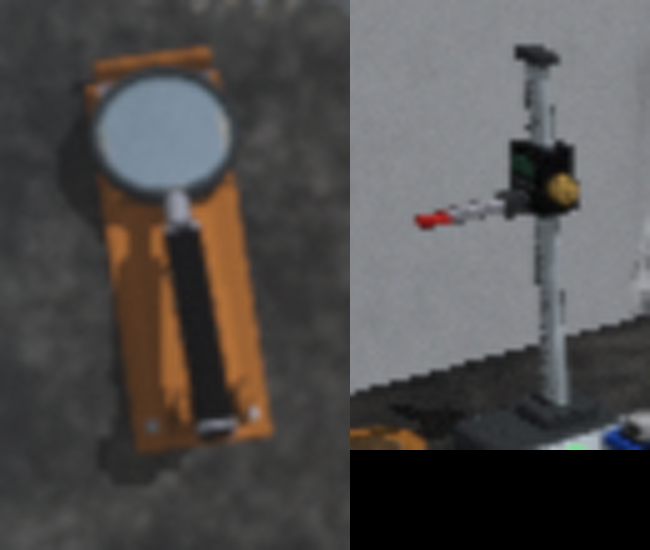

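The crop shows the lens ring centred at top ≈(362.8,201.4), the handle end at ≈(372.6,260), and the pointer tip at scene ≈(218,194).

Run:
```python
import pickle;from h import *
d=pickle.load(open("cam0.pkl","rb"));T,S=d["top"],d["scene"]
g=cv2.cvtColor(T["img"],cv2.COLOR_RGB2GRAY)
# pointer
print("centroid",tri(T,(169.4,257.6),S,(221.1,193.5)))
for b in((168.6,261.5),(169,261)): print("tip",tri(T,b,S,(217.8,194)))
hsv=cv2.cvtColor(T["img"],cv2.COLOR_RGB2HSV);m=(cv2.inRange(hsv,(0,100,70),(9,255,255))|cv2.inRange(hsv,(171,100,70),(180,255,255)))
ys,xs=np.nonzero(m[245:270,160:180]);print("redpx",sorted(set(zip((ys+245).tolist(),(xs+160).tolist())))[::4])
# board/lamps
for n,z,uv in(("redlamp",.045,(256.6,249.1)),("board",.051,(255.4,219.3)),("b_right",.051,(286.5,217.1)),("b_left",.051,(224.5,221.5))): print(n,plane(T,uv,z))
# tester grid: blob of blue all, minAreaRect on middle
bl=cv2.inRange(hsv,(100,100,40),(125,255,255))
for x0,x1 in((211,237),(242,268),(273,300)):
    y,x=np.nonzero(bl[195:245,x0:x1]);r=cv2.minAreaRect(np.c_[x+x0,y+195].astype(np.float32));print("rect",r,plane(T,r[0],.05))
# handle: dark pixels
dk=(g<60).astype(np.uint8);k=np.zeros_like(dk);k[221:261,360:380]=dk[221:261,360:380]
for v in range(222,262,4):
    x=np.nonzero(k[v])[0]
    if len(x): print(v,x.min(),x.max(),end="; ")
print()
L=plane(T,(362.8,201.4),.028);E=plane(T,(372.6,260.3),.028+.145*np.sin(.31));print("lens",L,"end",E,"len",np.linalg.norm((E-L)[:2]),.145*np.cos(.31),"yaw",np.arctan2(*(L-E)[[1,0]]))
print("end-lip",plane(T,(359,187.6),.04))
```

```text
centroid (array([0.45018608, 0.37603296, 0.14680041]), np.float64(0.00117654840052423))
tip (array([0.44222689, 0.37773707, 0.14667977]), np.float64(0.00048453236545375117))
tip (array([0.44264483, 0.37721954, 0.14675769]), np.float64(0.0007303161702790152))
redpx [(253, 167), (253, 171), (254, 169), (255, 167), (255, 171), (256, 169), (257, 167), (257, 171), (258, 169), (259, 167), (259, 171), (260, 169), (261, 167), (261, 171)]
redlamp [0.47401338 0.21542325 0.045     ]
board [0.53764807 0.21649227 0.051     ]
b_right [0.54038559 0.14973319 0.051     ]
b_left [0.53489805 0.28280649 0.051     ]
rect ((223.842529296875, 221.50830078125), (33.479976654052734, 19.078857421875), 86.98721313476562) [0.53509505 0.28437969 0.05      ]
rect ((255.25001525878906, 219.25), (33.64772033691406, 19.143381118774414), 86.633544921875) [0.53794064 0.21692375 0.05      ]
rect ((286.41656494140625, 217.04025268554688), (33.369014739990234, 19.33338737487793), 86.05481719970703) [0.54069714 0.14996946 0.05      ]
222 363 379; 226 364 370; 230 364 370; 234 365 371; 238 366 372; 242 360 373; 246 367 373; 250 368 374; 254 361 376; 258 362 375; 
lens [ 0.57415812 -0.01652948  0.028     ] end [ 0.43980905 -0.02905209  0.0722335 ] len 0.1349314202595095 0.13808836763342844 yaw 0.09294094564514489
end-lip [ 0.6026026  -0.00869033  0.04      ]
```

```bash
cat >> h.py <<'E'
from scipy.spatial.transform import Rotation as Ro
def toolR(yaw,pitch): # tool for a loupe at yaw, nose down pitch
    return Ro.from_euler('ZY',[yaw,pitch])*Ro.from_matrix(np.diag([-1.,1,-1]))
def rel(p,R,s):
    R0=Ro.from_euler('xyz',s["tcp_rot"]);return (R0.inv()*R).as_rotvec().round(4),R0.inv().apply(np.asarray(p)-s["eef_pos"]).round(4)
E
python3 - <<'E'
from h import *;from rig import monitor
s=monitor.sense()
Rt=toolR(.095,.31);G=np.array([.498,-.0237,.0524]);tz=Rt.apply([0,0,1])
for back in(.13,0): print(G+(.0187-back)*tz)
print("up",rel(s["eef_pos"]+[0,0,.06],Ro.from_euler('xyz',s["tcp_rot"]),s))
print("pre",rel(G+(.0187-.13)*tz,Rt,s))
E
```

```text
[ 0.53179993 -0.02047931  0.15839473]
[ 0.49232113 -0.02424112  0.03459136]
up (array([0., 0., 0.]), array([ 0.    , -0.0001, -0.06  ]))
pre (array([ 0.073 ,  0.3031, -0.4792]), array([-0.5002, -0.4421,  0.0727]))
```

Request:
{"fn": "apply_moves", "kwargs": {
  "series": [
    [0,0,0,0,0,-0.05,0.085],
    [0,0,-0.05,-0.05,-0.044,-0.06,0.085],
    [0,0,-0.1,-0.1,-0.088,-0.06,0.085],
    [0,0,-0.16,-0.15,-0.133,-0.06,0.085],
    [0,0,-0.22,-0.2,-0.177,-0.06,0.085],
    [0,0,-0.28,-0.25,-0.221,-0.06,0.085],
    [0,0,-0.34,-0.3,-0.265,-0.06,0.085],
    [0,0,-0.4,-0.35,-0.31,-0.06,0.085],
    [0.02,0.08,-0.44,-0.4,-0.354,-0.06,0.085],
    [0.04,0.16,-0.46,-0.45,-0.398,-0.05,0.085],
    [0.06,0.25,-0.479,-0.48,-0.425,-0.03,0.085],
    [0.073,0.303,-0.479,-0.5,-0.442,0,0.085]
  ]
}}

```text
clock: 1.6
eef_pos: [0.5346, -0.0225, 0.2313]
tcp_rot: [3.141, -0.306, -3.048]
wrist_force: [-0.1, -0.2, -0.3]
gripper_width: 0.996
grasp_force: 0.0
```

Run:
```python
from h import *;from rig import monitor
s=monitor.sense();print(s["eef_pos"],s["tcp_rot"],s["q"])
Rt=toolR(.095,.31);G=np.array([.498,-.0237,.0524]);tz=Rt.apply([0,0,1])
for b in(.06,0): print(rel(G+(.0187-b)*tz,Rt,s))
```

```text
[ 0.53455056 -0.02251818  0.23130148] [ 3.14124741 -0.30622205 -3.04824759] [-0.20180098  0.54097713  1.45025346 -0.08817128  1.44469    -1.84181881]
(array([ 0.0008,  0.0038, -0.0016]), array([-0.0193,  0.0022,  0.1403]))
(array([ 0.0008,  0.0038, -0.0016]), array([-0.0191,  0.0022,  0.2003]))
```

Request:
{"fn": "apply_moves", "kwargs": {
  "series": [
    [0,0.003,0,-0.01,0.001,0.05,0.085],
    [0,0.004,0,-0.019,0.002,0.1,0.085],
    [0,0.004,0,-0.019,0.002,0.14,0.085],
    [0,0.004,0,-0.019,0.002,0.14,0.085]
  ]
}}

```text
clock: 2.1
eef_pos: [0.5042, -0.0192, 0.0897]
tcp_rot: [3.137, -0.321, -3.046]
wrist_force: [0.7, 0.3, 0.6]
gripper_width: 0.998
grasp_force: 0.0
```

Run:
```python
from h import *;from rig import monitor,camera
s=monitor.sense();print(s["eef_pos"],s["tcp_rot"],s["q"])
Rt=toolR(.095,.31);G=np.array([.498,-.0237,.0524]);tz=Rt.apply([0,0,1])
print(rel(G+.0187*tz,Rt,s))
S=camera("scene");T=camera("top")
a=cv2.resize(S["img"][230:330,290:400],None,fx=3.6,fy=3.6,interpolation=2);b=cv2.resize(T["img"][170:270,320:430],None,fx=3.6,fy=3.6,interpolation=2)
cv2.imwrite("pics/pre.png",np.hstack([a,b])[:,:,::-1])
for p in (G,s["eef_pos"]): print(proj(S,p),proj(T,p))
```

```text
[ 0.50420126 -0.01924425  0.0897325 ] [ 3.13716225 -0.32116929 -3.04588219] [-0.20621894  0.70305921  1.62266158 -0.09943638  1.12661618 -1.81518316]
(array([ 0.0042, -0.0112,  0.0007]), array([-0.0057, -0.0041,  0.0562]))
[341.5844534 283.1405763] [368.25014147 234.12563725]
[343.05528991 265.2718211 ] [367.18151794 228.62825311]
```

View pics/pre.png

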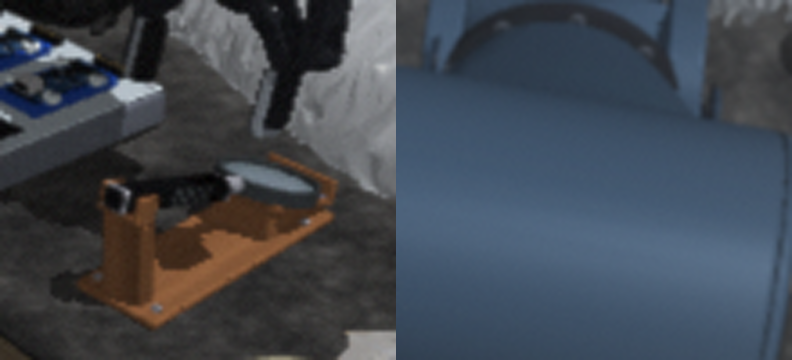

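The scene view shows the open fingers straddling the handle. The handle's middle is at about scene (341,283), which matches the projected grasp point. Next I descend.

Request:
{"fn": "apply_moves", "kwargs": {
  "series": [
    [0.004,-0.011,0,-0.006,-0.004,0,0.085],
    [0.004,-0.011,0,-0.006,-0.004,0.02,0.085],
    [0.004,-0.011,0,-0.006,-0.004,0.04,0.085],
    [0.004,-0.011,0,-0.006,-0.004,0.055,0.085],
    [0.004,-0.011,0,-0.006,-0.004,0.055,0.085],
    [0.004,-0.011,0,-0.006,-0.004,0.055,0.085]
  ]
}}

```text
clock: 2.95
eef_pos: [0.4977, -0.0249, 0.0386]
tcp_rot: [-3.139, -0.3, -3.046]
wrist_force: [-0.0, -0.3, -0.2]
gripper_width: 0.996
grasp_force: 0.0
```

Run:
```python
from h import *;from rig import monitor,camera
s=monitor.sense();print(s["eef_pos"],s["tcp_rot"],s["wrist_force"])
Rt=toolR(.095,.31);G=np.array([.498,-.0237,.0524]);tz=Rt.apply([0,0,1])
print(rel(G+.0187*tz,Rt,s))
```

```text
[ 0.49773577 -0.02493978  0.03859893] [-3.13853696 -0.29980667 -3.04642156] [-0.021267   -0.25072576 -0.23162924]
(array([-0.0031,  0.0102,  0.0001]), array([0.0039, 0.0012, 0.0054]))
```

Request:
{"fn": "apply_moves", "kwargs": {
  "series": [
    [-0.003,0.01,0,0.004,0.001,0.005,0.085],
    [-0.003,0.01,0,0.004,0.001,0.005,0.085],
    [-0.003,0.01,0,0.004,0.001,0.005,0.04],
    [-0.003,0.01,0,0.004,0.001,0.005,0.02],
    [-0.003,0.01,0,0.004,0.001,0.005,0],
    [-0.003,0.01,0,0.004,0.001,0.005,0],
    [-0.003,0.01,0,0.004,0.001,0.005,0],
    [-0.003,0.01,0,0.004,0.001,0.005,0],
    [-0.003,0.01,0,0.004,0.001,0.005,0],
    [-0.003,0.01,0,0.004,0.001,0.005,0]
  ]
}}

```text
clock: 4.2
eef_pos: [0.4916, -0.0244, 0.0345]
tcp_rot: [3.141, -0.311, -3.046]
wrist_force: [0.2, -1.1, 1.8]
gripper_width: 0.176
grasp_force: 58.4
```

Run:
```python
from h import *;from rig import monitor,camera
s=monitor.sense();print(s)
R0=Ro.from_euler('xyz',s["tcp_rot"]);print("up .1",rel(s["eef_pos"]+[0,0,.1],R0,s))
```

```text
{'clock': 4.2, 'q': array([-0.2189789 ,  0.77855455,  1.68021045, -0.11359088,  0.98275699,
       -1.8077377 ]), 'dq': array([ 5.61929439e-04, -8.68797747e-05, -6.65033278e-04, -3.59054154e-04,
       -2.06953233e-04, -4.69734450e-04]), 'tau': array([ 1.43429101e-01, -4.35719991e+01, -7.20006555e+00, -9.57055972e-02,
        1.08681399e+00,  2.11332174e-02]), 'eef_pos': array([ 0.49158693, -0.02435159,  0.03449033]), 'tcp_rot': array([ 3.1412156 , -0.31117635, -3.04623352]), 'wrist_force': array([ 0.2206182 , -1.05195428,  1.80993712]), 'torque': array([-0.02785152, -0.1516855 ,  0.00291604]), 'grasp_force': 58.36894333362579, 'gripper_width': 0.17601698468596977}
up .1 (array([0., 0., 0.]), array([ 0.0306,  0.    , -0.0952]))
```

Request:
{"fn": "apply_moves", "kwargs": {
  "series": [
    [0,0,0,0.0031,0,-0.0095,0],
    [0,0,0,0.0077,0,-0.0238,0],
    [0,0,0,0.0138,0,-0.0428,0],
    [0,0,0,0.0214,0,-0.0666,0],
    [0,0,0,0.0306,0,-0.0952,0],
    [0,0,0,0.0398,0,-0.1238,0],
    [0,0,0,0.049,0,-0.1523,0],
    [0,0,0,0.0551,0,-0.1714,0],
    [0,0,0,0.0551,0,-0.1714,0],
    [0,0,0,0.0551,0,-0.1714,0],
    [0,0,0,0.0551,0,-0.1714,0]
  ]
}}

```text
clock: 5.58
eef_pos: [0.4907, -0.0242, 0.2135]
tcp_rot: [3.14, -0.314, -3.046]
wrist_force: [-0.6, -0.2, -1.7]
gripper_width: 0.173
grasp_force: 58.3
```

Run:
```python
from h import *;from rig import monitor,camera
s=monitor.sense();print({k:s[k] for k in("eef_pos","tcp_rot","wrist_force","grasp_force","q")})
S=camera("scene");T=camera("top")
a=S["img"][100:340,180:440];b=T["img"][130:370,240:500]
cv2.imwrite("pics/lift.png",cv2.resize(np.hstack([a,b]),None,fx=1.5,fy=1.5)[:,:,::-1])
# target: loupe level, yaw .04, centre over board at pointer height
psi=.04;C=np.array([.538,.217,.147]);R=toolR(psi,0);G=C-.080*np.array([np.cos(psi),np.sin(psi),0])
print("target tcp",G+[0,0,-.0187],rel(G+[0,0,-.0187],R,s))
print("hover", rel(G+[0,0,.04],R,s))
```

```text
{'eef_pos': array([ 0.49069104, -0.02417012,  0.21352399]), 'tcp_rot': array([ 3.1401748 , -0.31387805, -3.04604638]), 'wrist_force': array([-0.6104878 , -0.24788164, -1.72161853]), 'grasp_force': 58.29446732997894, 'q': array([-0.21908219,  0.50890457,  1.57595665, -0.09653196,  1.35751566,
       -1.85044762])}
target tcp [0.45806399 0.21380085 0.1283    ] (array([-0.0073, -0.3138,  0.0549]), array([-0.017 ,  0.2399,  0.0844]))
hover (array([-0.0073, -0.3138,  0.0549]), array([0.0011, 0.24  , 0.0286]))
```

View pics/lift.png

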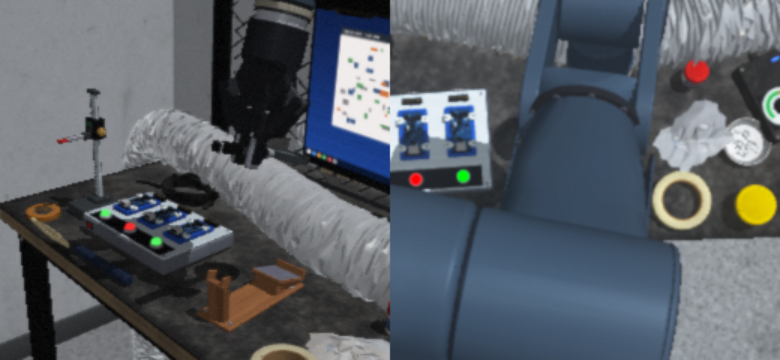

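The lens is out of the rest and held (handle end near scene (330,198)), and the rest is empty. I'll go to a hover over the board, levelling on the way.

Request:
{"fn": "apply_moves", "kwargs": {
  "series": [
    [0,-0.1,0,0,0,0,0],
    [0,-0.2,0.01,0,0.02,0,0],
    [-0.004,-0.29,0.02,0,0.05,0,0],
    [-0.007,-0.314,0.03,0,0.085,0.005,0],
    [-0.007,-0.314,0.04,0,0.125,0.01,0],
    [-0.007,-0.314,0.05,0,0.165,0.02,0],
    [-0.007,-0.314,0.055,0,0.2,0.025,0],
    [-0.007,-0.314,0.055,0.001,0.225,0.029,0],
    [-0.007,-0.314,0.055,0.001,0.24,0.029,0],
    [-0.007,-0.314,0.055,0.001,0.24,0.029,0],
    [-0.007,-0.314,0.055,0.001,0.24,0.029,0],
    [-0.007,-0.314,0.055,0.001,0.24,0.029,0]
  ]
}}

```text
clock: 7.18
eef_pos: [0.4592, 0.2128, 0.1874]
tcp_rot: [-3.14, 0.003, -3.103]
wrist_force: [0.6, 0.2, -1.6]
gripper_width: 0.173
grasp_force: 58.4
```

Run:
```python
from h import *;from rig import monitor,camera
s=monitor.sense();print({k:s[k] for k in("eef_pos","tcp_rot","wrist_force","torque","grasp_force")})
S=camera("scene");T=camera("top")
a=cv2.resize(S["img"][130:290,190:350],None,fx=2.4,fy=2.4,interpolation=2);b=cv2.resize(T["img"][160:320,180:340],None,fx=2.4,fy=2.4)
cv2.imwrite("pics/hover.png",np.hstack([a,b])[:,:,::-1])
psi=.04;C=np.array([.538,.217,.147]);R=toolR(psi,0);G=C-.080*np.array([np.cos(psi),np.sin(psi),0])
print(rel(G+[0,0,-.0187],R,s))
```

```text
{'eef_pos': array([0.4591836 , 0.21278362, 0.18735776]), 'tcp_rot': array([-3.14042804e+00,  2.53708167e-03, -3.10298594e+00]), 'wrist_force': array([ 0.64382389,  0.21698984, -1.61774087]), 'torque': array([-0.01154605, -0.00083383,  0.00983584]), 'grasp_force': 58.406217098236084}
(array([-0.0012,  0.0025, -0.0014]), array([0.0012, 0.0011, 0.0591]))
```

View pics/hover.png

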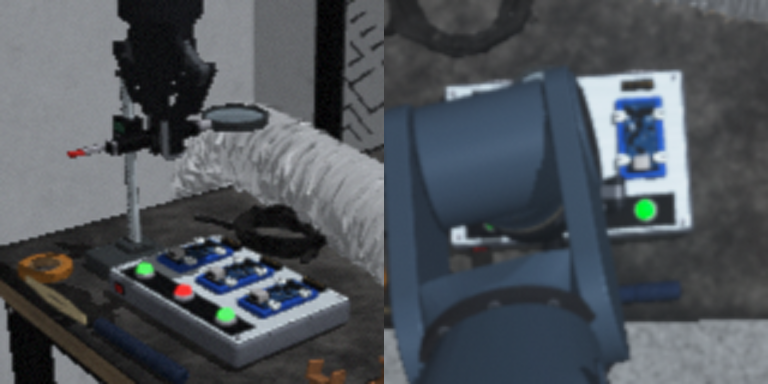

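The hover view shows the lens above the middle board (ring centre about scene (288,179)). Gauge and pointer are clear. I'll lower it and compare.

Request:
{"fn": "apply_moves", "kwargs": {
  "series": [
    [-0.001,0.002,-0.001,0.001,0.001,0.01,0],
    [-0.001,0.002,-0.001,0.001,0.001,0.025,0],
    [-0.001,0.002,-0.001,0.001,0.001,0.04,0],
    [-0.001,0.002,-0.001,0.001,0.001,0.052,0],
    [-0.001,0.002,-0.001,0.001,0.001,0.059,0],
    [-0.001,0.002,-0.001,0.001,0.001,0.059,0],
    [-0.001,0.002,-0.001,0.001,0.001,0.059,0],
    [-0.001,0.002,-0.001,0.001,0.001,0.059,0]
  ]
}}

```text
clock: 8.28
eef_pos: [0.4583, 0.2147, 0.1287]
tcp_rot: [3.141, 0.002, -3.101]
wrist_force: [0.0, 0.5, -0.7]
gripper_width: 0.173
grasp_force: 58.4
```

Run:
```python
from h import *;from rig import monitor,camera
s=monitor.sense();print({k:s[k] for k in("eef_pos","tcp_rot","grasp_force","clock")})
S=camera("scene");k=8;x0,y0=235,160
a=cv2.resize(S["img"][y0:y0+60,x0:x0+80],None,fx=k,fy=k,interpolation=cv2.INTER_CUBIC);cv2.imwrite("pics/fin_raw.png",a[:,:,::-1])
R0=Ro.from_euler('xyz',s["tcp_rot"]);L=R0*Ro.from_matrix(np.diag([-1.,1,-1]))
C=s["eef_pos"]+R0.apply([-.08,0,-.0187]);print("expected lens",C,proj(S,C))
for dz in(.005,-.005):
  q=[((proj(S,C+L.apply([.033*np.cos(t),.033*np.sin(t),dz]))-[x0,y0]+.5)*k).astype(int) for t in np.linspace(0,6.28,60)]
  cv2.polylines(a,[np.array(q)],True,(255,0,0) if dz>0 else (0,255,0),1)
cv2.imwrite("pics/fin.png",a[:,:,::-1])
```

```text
{'eef_pos': array([0.4583328 , 0.21465483, 0.12873078]), 'tcp_rot': array([ 3.14137550e+00,  1.56022353e-03, -3.10057904e+00]), 'grasp_force': 58.40284824371338, 'clock': 8.275}
expected lens [0.53823644 0.21792974 0.14755557] [286.36563099 202.92851051]
```

View pics/fin.png

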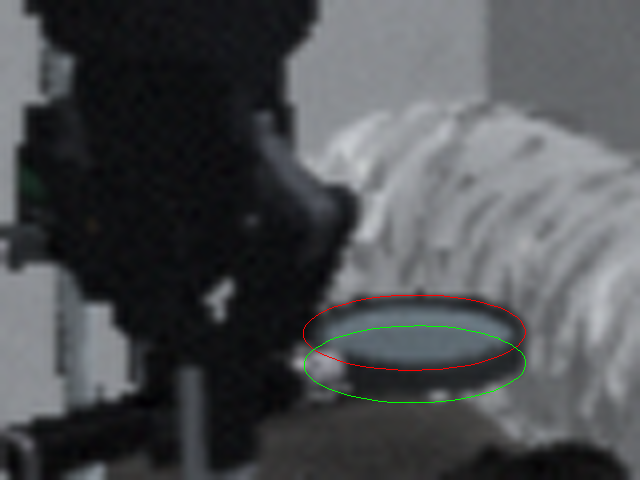

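The ring lies within about 1 px of the level prediction: ring spans crop y≈302–395 and x≈308–527. The slightly small aspect could be a degree or two of tilt, so I'll check it against the initial view, where the tilt is known.

```bash
cat > e.py <<'E'
import pickle;from h import *;from rig import monitor,camera
def fit(c,box):
    x0,y0,x1,y1=box;k=8
    a=cv2.resize(c["img"][y0:y1,x0:x1],None,fx=k,fy=k,interpolation=cv2.INTER_CUBIC);h=cv2.cvtColor(a,cv2.COLOR_RGB2HSV)
    m=cv2.inRange(h,(85,22,85),(125,140,255));cs,_=cv2.findContours(m,cv2.RETR_EXTERNAL,cv2.CHAIN_APPROX_NONE);q=cv2.convexHull(max(cs,key=cv2.contourArea))
    (u,v),(p,r),an=cv2.fitEllipse(q);return ((u+.5)/k-.5+x0,(v+.5)/k-.5+y0),(p/k,r/k),an
def pred(c,C,L,r,dz):
    q=np.array([proj(c,C+L.apply([r*np.cos(t),r*np.sin(t),dz])) for t in np.linspace(0,6.2,80)],np.float32);return cv2.fitEllipse(q)
S0=pickle.load(open("cam0.pkl","rb"))["scene"];S=camera("scene");s=monitor.sense()
print("init",fit(S0,(345,265,385,300)),"pred",[pred(S0,np.array([.574,-.0165,.028]),Ro.from_euler('ZY',[.095,.31]),.028,z) for z in(0,.004)])
R0=Ro.from_euler('xyz',s["tcp_rot"]);L=R0*Ro.from_matrix(np.diag([-1.,1,-1]));C=s["eef_pos"]+R0.apply([-.08,0,-.0187])
print("now",fit(S,(270,193,305,215)))
for al in(-.08,-.04,0,.04,.08):
  for be in (0,.05): print("pitch",al,"roll",be,pred(S,C,L*Ro.from_euler('YX',[al,be]),.028,.003))
E
python3 e.py
```

```text
init ((363.52196884155273, 279.3289918899536), (6.944942474365234, 24.814992904663086), 103.36943817138672) pred [((364.4739990234375, 280.6084289550781), (6.712930202484131, 25.973237991333008), 105.50994873046875), ((364.93536376953125, 278.8887634277344), (6.617077827453613, 25.994922637939453), 105.47598266601562)]
now ((286.5039539337158, 201.41742420196533), (6.8066911697387695, 23.666189193725586), 88.99515533447266)
pitch -0.08 roll 0 ((286.2317199707031, 201.91880798339844), (9.094708442687988, 23.544620513916016), 85.60516357421875)
pitch -0.08 roll 0.05 ((286.2671813964844, 201.94403076171875), (9.951920509338379, 23.550575256347656), 87.53022003173828)
pitch -0.04 roll 0 ((286.2660217285156, 201.89959716796875), (8.559523582458496, 23.547313690185547), 87.56806945800781)
pitch -0.04 roll 0.05 ((286.3013610839844, 201.92507934570312), (9.417110443115234, 23.55341339111328), 89.50193786621094)
pitch 0 roll 0 ((286.3009033203125, 201.8817138671875), (8.010807037353516, 23.54998779296875), 89.49274444580078)
pitch 0 roll 0.05 ((286.3360900878906, 201.90740966796875), (8.86879825592041, 23.556196212768555), 91.43334197998047)
pitch 0.04 roll 0 ((286.33624267578125, 201.86520385742188), (7.449463844299316, 23.552608489990234), 91.38212585449219)
pitch 0.04 roll 0.05 ((286.371337890625, 201.89111328125), (8.30788803100586, 23.558914184570312), 93.32768249511719)
pitch 0.08 roll 0 ((286.3720703125, 201.85011291503906), (6.876413822174072, 23.5551700592041), 93.23921966552734)
pitch 0.08 roll 0.05 ((286.40704345703125, 201.876220703125), (7.735289573669434, 23.56154441833496), 95.18821716308594)
```

Run:
```python
from h import *;from rig import monitor,camera
s=monitor.sense();S=camera("scene");k=9;x0,y0=220,180
a=cv2.resize(S["img"][y0:y0+50,x0:x0+88],None,fx=k,fy=k,interpolation=cv2.INTER_CUBIC)
a=cv2.convertScaleAbs(a,alpha=1.8,beta=15)
R0=Ro.from_euler('xyz',s["tcp_rot"]);L=R0*Ro.from_matrix(np.diag([-1.,1,-1]));C=s["eef_pos"]+R0.apply([-.08,0,-.0187])
f=lambda p:tuple(((proj(S,C+L.apply(p))-[x0,y0]+.5)*k).astype(int).tolist())
for y in(-.008,.008):
  for z in(-.007,.007): cv2.line(a,f([-.145,y,z]),f([-.045,y,z]),(255,0,0) if z>0 else (0,255,0),1)
for z,c in((.005,(255,0,0)),(-.005,(0,255,0))): cv2.polylines(a,[np.array([f([.033*np.cos(t),.033*np.sin(t),z]) for t in np.linspace(0,6.28,60)])],True,c,1)
cv2.imwrite("pics/handle.png",a[:,:,::-1])
```

```text
(no output)
```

View pics/handle.png

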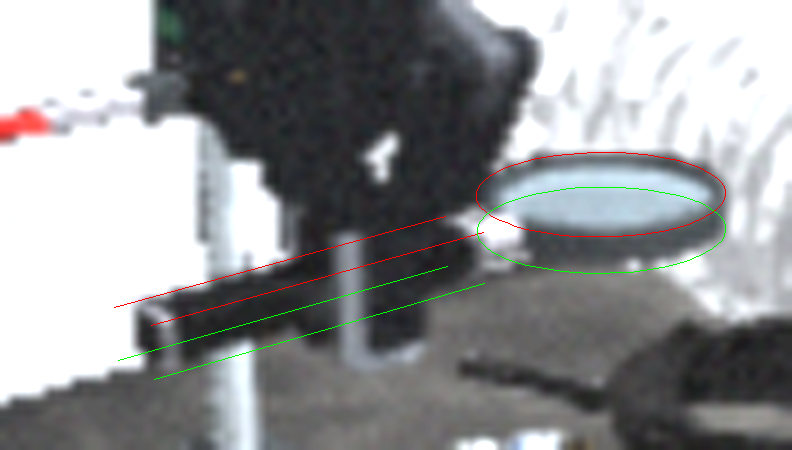

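The handle end observed at crop (158,335) lies on the predicted level axis (within 0.3 px), so the pitch is about 0. The ring centre agrees to about 0.5 px. That puts the lens at about (0.538, 0.218, 0.148), against a target of (0.538, 0.217, 0.147), so I'm handing in.

```bash
python3 -c "
from rig import robot
print(robot.finish_job())"
```

```text
the job is handed in; nothing more can be done
None
```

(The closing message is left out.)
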